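Close the nutmeg jar and turn the nutmeg dish to the mortar

TASK

The nutmeg is out of its jar and will be wanted in the mortar: first put the lid back on the jar, fully home, and let go of it. Then lift the nutmeg dish with the arched handle off its coaster, keeping it level and the loose nutmeg in the middle of it, and turn it about a quarter turn so that its pouring lip points at the mortar. Finish while holding the dish still and level above its coaster, its underside higher than the mortar's rim; do not put it down, and leave the other things on the counter where they are.

Things in the scene. Friction and masses are not known exactly. Their poses are not given: they have to be found in the camera images.
- jar: white ceramic storage jar standing open on the counter, loose, 0.5 kg: round, 80 mm across, 90 mm high, wall 5 mm, so its mouth is 70 mm wide inside. Origin: centre of its underside; z up.
- lid: the jar's lid, right way up on the counter, 90 g: cork plug 60 mm across, 12 mm high; on it a brown wooden disc 82 mm across, 8 mm thick; on that a round wooden knob 24 mm across, 28 mm high. Origin: centre of the plug's underside; z up. Fully home, the disc lies on the jar's rim and this origin is on the jar's axis, 78 mm above the jar's underside; the plug has 5 mm play all round.
- dish: loose steel dished plate with an arched handle, about 240 g (varies), on the coaster: shallow cone 132 mm across, 26 mm high, with a flat middle about 32 mm across. A pouring lip, 38 mm wide, sticks out of the rim along +x to 96 mm from the centre; the arch stands over the dish along y, 112 mm high. Origin: centre of the underside; z up. At first the lip points to the robot's side (world -x) within 35 degrees.
- dish_handle (a point): centre of the dish's handle grip: a flat-sided bar over the middle of the dish, 66 mm long along the dish's y, 12 mm thick along its x, 16 mm high; this point is 104 mm above the dish's underside. There is free space of about 60 mm below the bar, down to the nutmeg. Axes as the dish's.
- dish_hollow (a point): the middle of the dish's inner floor, 3 mm above its underside. Axes as the dish's.
- nutmeg_center (a point): centre of the nutmeg: a brown ball 26 mm across, 12 g, lying loose in the middle of the dish; it rolls up the dish's side if the dish is jerked or tilted.
- coaster: round flat cork coaster under the dish, fixed, 110 mm across, 8 mm thick. Origin: centre of its underside, on the counter.
- mortar: heavy round marble mortar, open, loose, 1.6 kg: 124 mm across the rim, about 100 mm across inside, 80 mm high, thick walled. It stands about 190 mm from the coaster's centre, on one side of the dish (left or right); a lower glass bowl stands on the other. Origin: centre of its underside; z up.
- prep_bowl: bystander: clear glass bowl with dark pepper in it, 120 mm across, 60 mm high. Origin: centre of its underside.
- half_lemon: bystander: half a lemon, cut face down, 54 mm across, 40 mm high. Origin: centre of its underside.
- pepper_mill: bystander: dark wooden pepper mill, 56 mm across, 148 mm high, upright. Origin: centre of its underside.
- spoon: bystander: spoon 150 mm long lying on the counter, along its x. Origin: centre of its underside.
- salt_jar: bystander: small closed glass jar, 56 mm across, 75 mm high. Origin: centre of its underside.
Not all that is in view belongs to the job. What is shaped like the lid but red is not meant. Leave any orange look-alike of the dish alone.

How it is judged (in metres and radians):
On the way, in this order (a step that is already met when the one before it is completed fails the run):
1. the lid is fully home on the jar and let go (horizontal distance between lid and jar below 0.01 m and z of lid in the frame of jar between 0.07 and 0.082 m and angle between each of lid, jar's own z axis and vertical below 0.08 rad and contact force between the fingers and lid below 0.1 N), for 0.2 s.
2. the dish is lifted off its coaster with the nutmeg in its middle (height (world z) of dish above 0.03 m and contact force between the fingers and dish above 1 N and distance between nutmeg_center and dish_hollow below 0.03 m), for 0.1 s.
At the end, for the whole second after the job is handed in: Lid home on the jar (within 10 mm, upright), untouched; dish held still in the fingers, underside over 82 mm up, within 60 mm of its coaster, tilt under 8 degrees, leaning on nothing; lip's line within 45 mm of the mortar's axis; nutmeg centre within 25 mm of the middle of its floor (all of step 1 and height (world z) of dish above 0.082 m and contact force between the fingers and dish above 1 N and contact force between dish and mortar below 0.1 N and contact force between dish and prep_bowl below 0.1 N and contact force between dish and jar below 0.1 N and horizontal distance between dish and coaster below 0.06 m and angle between dish's own z axis and vertical below 0.14 rad and x of mortar in the frame of dish above 0.1 m and y of mortar in the frame of dish between -0.045 and 0.045 m and distance between nutmeg_center and dish_hollow below 0.025 m and linear speed of dish below 0.03 m/s and angular speed of dish below 0.2 rad/s); the arm keeps its last pose, push and grip.
It fails at once if the nutmeg leaves the middle of the dish (centre more than 40 mm from the middle of its floor) (distance between nutmeg_center and dish_hollow above 0.04 m).
It fails at once if the dish is tilted more than 17 degrees (angle between dish's own z axis and vertical above 0.3 rad).
It fails at once if the jar or the mortar is tipped or pushed far (over 40 mm) (angle between jar's own z axis and vertical above 0.5 rad or distance of any of jar, mortar from where it was at the start of the episode above 0.04 m).
It fails at once if a bystander is moved more than 40 mm (distance of any of prep_bowl, half_lemon, pepper_mill, spoon, salt_jar from where it was at the start of the episode above 0.04 m).
It also fails if it takes over 61 s, if anything falls off the work surface, if the arm or the gripper's body presses on something with over 40 N, if the wrist force passes 120 N, or if a joint passes its speed limit or range.

ROBOT

A 6-joint arm with a two-finger parallel gripper is mounted at the origin on the work surface. World frame = base frame: x ahead of the robot, y to its left, z up, the work surface at z = 0. Lengths are in mm, angles in rad, forces in N, time in s.
With the tool pointing down it reaches from about 275 to 1000 mm from the base axis. Payload 8.4 kg.
Tool frame: the origin (TCP) lies midway between the tips of the shut fingers; the grasp point (between the pads) lies 19 mm behind it; y points along the fingers, z is the direction in which the jaws open and shut, and the axes are right-handed (so a half turn about y gives the same grasp; the last joint's range is limited). The gripper opens to 85 mm and grips with 20 to 120 N. Pads are 22 mm wide; open, the fingers measure 114 mm over their backs; the gripper's body (76 mm by 85 mm) begins 54 mm behind the grasp point. The pads swing forward as they close: fully open they stand 13 mm farther back than shut.
Start: joints at [1.278, 0.353, 1.633, -0, 1.155, -0.002], TCP at [179.198, 598.762, 231.281] pointing down, gripper open.
Joint ranges: [-2.63, 2.63], [-0.92, 2.1], [0.06, 2.66], [-1.3, 4.44], [0, 2.69], [-3.02, 3.02]. Speed limits (rad/s): [2.22, 2.22, 2.79, 3.14, 3.14, 3.14].

INTERFACE

Orientations are given as [roll, pitch, yaw] about the fixed x, y, z axes, in that order (R = Rz(yaw) Ry(pitch) Rx(roll)).
In Python, from rig import r gives the robot as it stands. The module is installed in compiled form; this text tells all that it offers.
- The arm moves only by the tool apply_moves, never from a script. Its argument "plan" is text: rows parted by semicolons, each of 7 numbers parted by spaces: the shift along the tool's x, y, z in cm, then the turn, a rotation vector about the tool's x, y, z in degrees, then the closure, from 0 (fully open) to 1 (shut). A call has 1 to 20 rows; each row shifts and turns the pose as measured when the row begins, along the tool's axes as they then stand; what a row does not reach is not made up. A row lasts 1/10 s, in which the tool goes at most 50 mm and 8.59 degrees, less where a joint would pass 70% of its speed; a pose out of reach is approached as far as the arm can. A call is refused whole if a number of a shift passes 5 or a number of a turn 8.59, either way. A call with a gripper value outside its range is refused whole. The fingers move at their own pace and stop on an object; "squeeze" is the grip in N (left out, the last holds). Time passes only in rows, so rows that do not move let the fingers close. It gives the time, the measured TCP pose, the force and the opening at its end, in the units of the state.
- r.sense(): the state, without advancing time (a new reading comes with each control period).
- r.grab_frame(name): name is "side" or "top" or "wrist"; returns the picture (384x512x3 uint8, blue, green, red); there is no depth.
- r.get_calibration(name): a dict with "vertical_fov" (degrees; the focal length in pixels is half the picture's height over the tangent of half this angle, whatever the lens; pixels are square), "cx", "cy" (the principal point, pixels), "D" ([k1, k2, p1, p2, k3] as OpenCV has them; the pictures are not rectified), "R" (3x3) and "t" (3): a world point X has camera coordinates R X + t; the wrist camera has in their place "hand_eye" (4x4, takes a point from camera to tool coordinates, whose origin is the TCP and whose axes are the tool frame's). Camera axes: x right, y down, z forward; pixel columns grow to the right and rows downward; lengths in mm; the calibration is good to about 2 mm. A picture is of the moment at which its call begins: read the wrist's pose just before it. get_calibration takes no time and is no camera call.
- r.sign_off(): hands the job in, once; it reports no verdict.
The state is a dict: "clock": time; "qpos": joint angles; "qvel": joint speeds; "joint_efforts": joint torques, N m; "eef_pos": TCP position; "tcp_rot": TCP orientation; "contact_force": force on the tool from outside, world axes, zero at the start; "wrist_torque": the same for the moment, N m; "opening": opening from 0.0 (shut) to 1.0 (fully open).
Only numpy, scipy, OpenCV 4.12 (cv2) and the standard library are available. Lean on these libraries where they do the work, as an engineer would, in place of code of your own. Each camera call takes 0.05 s, during which the arm holds its last target. There are 200 camera calls.

## Working session

There is one attempt and no reset: what is moved stays moved. The work goes in short steps, Python scripts to look and compute and a tool call to move; the robot and the scene stay as the last step left them, time stands still between calls to the robot, and variables do not carry over. Pictures are saved under pics/ and viewed, about 8 in all and at most 12, crops included, and the job is handed in when it is done.

Besides the shell and the picture viewer there is one more tool, called after "Call:" as name(argument=value, ...) on one line, values as JSON. apply_moves: Moves the arm, as the interface text tells. Its arguments: {"type":"object","properties":{"plan":{"type":"string"},"squeeze":{"type":"number"}},"required":["plan"]}

```bash
mkdir -p pics; python3 - <<'E'
from rig import r
import cv2,numpy as np,json
s=r.sense();print(s)
for n in("top","side","wrist"):
    c=r.get_calibration(n);print(n,{k:np.round(v,4).tolist() for k,v in c.items()})
    cv2.imwrite(f"pics/{n}0.png",r.grab_frame(n))
a=cv2.imread("pics/top0.png");cv2.imwrite("pics/top0b.png",cv2.resize(a,(800,600),interpolation=cv2.INTER_CUBIC))
b=cv2.imread("pics/side0.png");cv2.imwrite("pics/side0b.png",cv2.resize(b,(800,600),interpolation=cv2.INTER_CUBIC))
E
```

```text
{'clock': 0.0, 'qpos': array([ 1.27761538e+00,  3.53640807e-01,  1.63415685e+00, -1.31287915e-05,
        1.15522538e+00, -2.41176081e-03]), 'qvel': array([-1.41075852e-03,  8.19683758e-04, -2.67597832e-04,  6.08960813e-05,
        1.63145300e-04,  2.33474187e-03]), 'joint_efforts': array([-1.70347088e-03, -6.05282950e+01, -3.42071915e+01, -1.51224622e-04,
        9.78977914e-03, -2.31212545e-05]), 'eef_pos': array([179.04782178, 598.28476298, 230.5565637 ]), 'tcp_rot': array([-1.57222673e+00, -8.55399531e-06, -2.90763866e-01]), 'contact_force': array([ 0.64080249, -0.52390845,  0.39235374]), 'wrist_torque': array([ 0.03797199,  0.03633316, -0.05186286]), 'opening': 1.0010298752861444}
top {'vertical_fov': 45.6705, 'cx': 252.2619, 'cy': 191.9384, 'D': [0.0409, 0.0, 0.0, 0.0, 0.0], 'R': [[0.0184, -0.9998, -0.0032], [-0.9798, -0.0174, -0.1994], [0.1993, 0.0068, -0.9799]], 't': [-98.4766, 581.3448, 1177.9035]}
side {'vertical_fov': 48.62, 'cx': 252.3481, 'cy': 195.0251, 'D': [0.034, 0.0, 0.0, 0.0, 0.0], 'R': [[0.681, -0.7321, -0.0165], [-0.4611, -0.4113, -0.7863], [0.5688, 0.543, -0.6177]], 't': [-470.1558, 319.0055, 870.1187]}
wrist {'vertical_fov': 60.6017, 'cx': 259.5545, 'cy': 192.3972, 'D': [-0.0884, 0.0, 0.0, 0.0, 0.0], 'hand_eye': [[0.0001, 0.9479, 0.3185, -82.3291], [-0.0, -0.3185, 0.9479, -142.2884], [1.0, -0.0001, -0.0, 0.0502], [0.0, 0.0, 0.0, 1.0]]}
```

View pics/top0b.png

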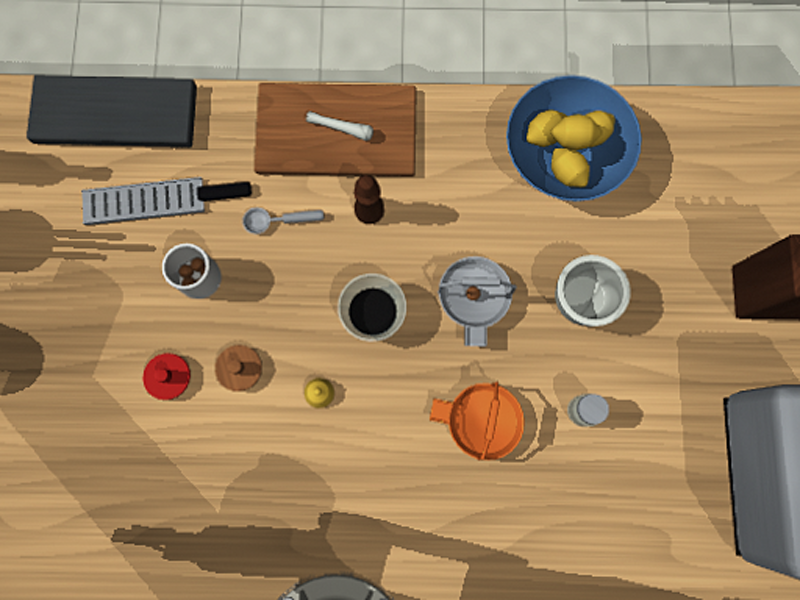

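View pics/side0b.png

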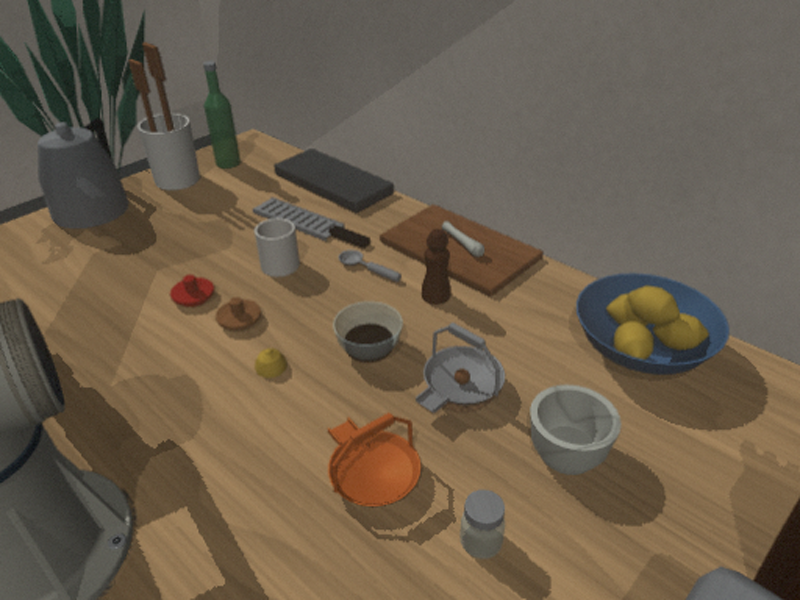

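```bash
cat > h.py <<'E'
from rig import r
import cv2,numpy as np
from scipy.spatial.transform import Rotation as Ro
def K(c,h=384):
    f=h/2/np.tan(np.radians(c["vertical_fov"])/2);return np.array([[f,0,c["cx"]],[0,f,c["cy"]],[0,0,1]])
def cam(n,s=None):
    c=r.get_calibration(n);k=K(c);D=np.array(c["D"],float)
    if n!="wrist":return k,D,np.array(c["R"]),np.array(c["t"])
    H=np.array(c["hand_eye"]);T=np.eye(4);T[:3,:3]=Ro.from_euler("xyz",s["tcp_rot"]).as_matrix();T[:3,3]=s["eef_pos"]
    M=np.linalg.inv(T@H);return k,D,M[:3,:3],M[:3,3]
def unproj(C,px,z):
    k,D,R,t=C;u=cv2.undistortPoints(np.array([[px]],float),k,D)[0,0]
    d=R.T@np.array([u[0],u[1],1]);o=-R.T@t;return o+d*(z-o[2])/d[2]
def proj(C,X):
    k,D,R,t=C;return cv2.projectPoints(np.atleast_2d(np.array(X,float)),cv2.Rodrigues(R)[0],t,k,D)[0][:,0]
E
python3 - <<'E'
import cv2,numpy as np
a=cv2.imread("pics/top0.png")
l=cv2.resize(a[150:265,85:185],None,fx=4,fy=4,interpolation=cv2.INTER_CUBIC)
m=cv2.resize(a[150:265,270:370],None,fx=4,fy=4,interpolation=cv2.INTER_CUBIC)
cv2.imwrite("pics/c1.png",np.hstack([l,m]))
E
python3 - <<'E'
from h import *
C=cam("top");q=1.5625
for n,p,z in[("jar",(186,266),90),("lid",(239,368),20),("knob",(235,357),48),("dish",(476,291),34),("mort",(593,290),80),("bowl",(372,307),60),("mill",(367,185),140),("lemon",(319,392),20),("red",(167,376),20),("orange",(487,421),34)]:
    print(n,unproj(C,np.array(p)/q,z).round(1))
E
```

```text
jar [629.2 267.1  90. ]
lid [464.2 182.1  20. ]
knob [480.1 183.9  48. ]
dish [ 606.7 -232.6   34. ]
mort [ 601.8 -426.2   80. ]
bowl [569.5 -49.9  60. ]
mill [761.6 -39.6 140. ]
lemon [424.7  40.3  20. ]
red [448.2 306.4  20. ]
orange [ 379.9 -250.2   34. ]
```

View pics/c1.png

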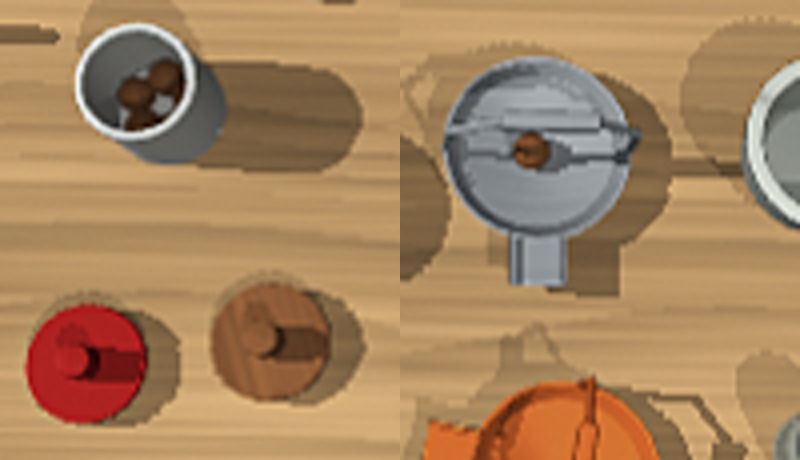

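The candidates are the red lid at crop (87,364) and the brown wooden one at (270,341). Brown matches the description. Of the two dishes, the steel one at (537,147) is meant; the orange one at the bottom is the look-alike. The jar rim is at crop (136,82) and the lip at (539,285), towards the robot. The mortar is on the right (-y). I'll compute the positions and turn the wrist to square first.

```bash
python3 - <<'E'
from h import *
C=cam("top")
def P(n,cx,cy,z,o=85): print(n,unproj(C,(o+cx/4-.375,150+cy/4-.375),z).round(1))
P("jar",136,82,90);P("disc",270.5,341.5,20);P("knobtop",258,330,48)
o=270
P("dishrim",137,147,34,o);P("lipend",139,285,34,o);P("barL",100,124,120,o);P("barR",205,124,120,o);P("footL",48,135,34,o);P("footR",232,140,34,o)
S=cam("side")
for n,X in[("knob",(470,182,48)),("bar",(606,-232,120)),("jar",(629,267,90)),("mort",(602,-426,80))]:print(n,proj(S,X)*1.5625)
E
```

```text
jar [629.5 268.2  90. ]
disc [465.6 184.1  20. ]
knobtop [470.3 186.7  48. ]
dishrim [ 606.2 -230.5   34. ]
lipend [ 510.  -231.4   34. ]
barL [ 602.3 -197.3  120. ]
barR [ 603.4 -265.   120. ]
footL [ 613.7 -168.8   34. ]
footR [ 612.4 -296.2   34. ]
knob [[237.63089347 299.03393886]]
bar [[466.58629933 331.3288588 ]]
jar [[273.74221726 228.16496982]]
mort [[573.3373179  414.65115365]]
```

Call:
apply_moves(plan="0 0 0 0 8.2 0 0;0 0 0 0 8.2 0 0;0 0 0 0 8.2 0 0;0 0 0 0 8.2 0 0;0 0 0 0 8.2 0 0;0 0 0 0 8.2 0 0;0 0 0 0 8.2 0 0;0 0 0 0 8.2 0 0;0 0 0 0 8.2 0 0")

```text
clock: 1.05
eef_pos: [178.5, 596.5, 227.7]
tcp_rot: [-1.572, -0.007, -1.628]
contact_force: [-0.5, -0.0, -0.6]
opening: 1.001
```

Call:
apply_moves(plan="3.6 0 2.9 0 -3.3 0 0;3.6 0 2.9 0 0 0 0;3.6 0 2.9 0 0 0 0;3.6 0 2.9 0 0 0 0;3.6 0 2.9 0 0 0 0;3.6 0 2.9 0 0 0 0;3.6 0 2.9 0 0 0 0;3.6 0 2.9 0 0 0 0;3.6 0 2.9 0 0 0 0;3.6 0 2.9 0 0 0 0;0 0 0 0 0 0 0")

```text
clock: 2.15
eef_pos: [472.3, 219.5, 227.4]
tcp_rot: [-1.572, -0.007, -1.575]
contact_force: [-0.1, 0.4, 0.4]
opening: 0.999
```

```bash
python3 - <<'E'
from h import *
s=r.sense();a=r.grab_frame("wrist");cv2.imwrite("pics/w1.png",a);print(s["eef_pos"])
C=cam("wrist",s);print(proj(C,[(466,184,20),(470,185,48),(470,185,20)]))
E
```

```text
[472.3023729  219.53119242 227.4217348 ]
[[254.71266764 191.1920025 ]
 [258.10747496 198.93643527]
 [258.27062902 190.33557558]]
```

View pics/w1.png

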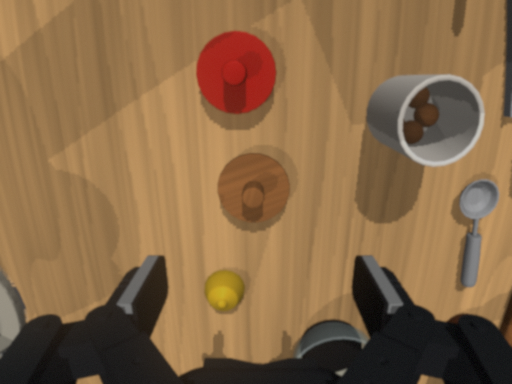

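The wrist view shows the brown lid at (253.5,189), the knob at (253,196), and the jar rim at about (443,120). This agrees with the top view to within about 2 mm.

```bash
python3 - <<'E'
from h import *
s=r.sense();C=cam("wrist",s);print(unproj(C,(253.5,189),20),unproj(C,(253.3,196),48),unproj(C,(443,120),90))
E
```

```text
[462.99853371 188.33004477  20.        ] [463.39714136 189.97890201  48.        ] [628.25812196 273.69627266  90.        ]
```

Call:
apply_moves(plan="3.5 3.5 -0.7 0 0 0 0;0 4.0 0 0 0 0 0;0 4.0 0 0 0 0 0;0 4.0 0 0 0 0 0;0 2.0 0 0 0 0 0;0 0 0 0 0 0 0")

```text
clock: 2.8
eef_pos: [462.3, 190.1, 49.7]
tcp_rot: [-1.57, -0.002, -1.574]
contact_force: [0.0, 0.1, -0.2]
opening: 0.997
```

Call:
apply_moves(plan="0.35 1.5 0.2 0 0 0 0;0 1.2 0 0 0 0 0;0 0 0 0 0 0 0")

```text
clock: 3.1
eef_pos: [463.9, 189.0, 23.5]
tcp_rot: [-1.57, -0.002, -1.571]
contact_force: [-0.1, -0.2, 0.4]
opening: 1.003
```

Call:
apply_moves(plan="0.3 0 0.1 0 0 0 0.3;0 0 0 0 0 0 0.7;0 0 0 0 0 0 1;0 0 0 0 0 0 1;0 0 0 0 0 0 1;0 0 0 0 0 0 1;0 0 0 0 0 0 1;0 0 0 0 0 0 1", squeeze=45)

```text
clock: 3.9
eef_pos: [466.9, 187.3, 27.2]
tcp_rot: [-1.565, 0.0, -1.571]
contact_force: [-0.9, 1.0, -1.2]
opening: 0.268
```

Call:
apply_moves(plan="0 -1.5 0 0 0 0 1;0 -3 0 0 0 0 1;0 -4 0 0 0 0 1;0 -4 0 0 0 0 1;0 -2 0 0 0 0 1;0 0 0 0 0 0 1")

```text
clock: 4.5
eef_pos: [464.5, 186.6, 175.6]
tcp_rot: [-1.57, -0.002, -1.571]
contact_force: [0.8, -0.3, -0.6]
opening: 0.264
```

```bash
python3 - <<'E'
from h import *
s=r.sense();print(s["eef_pos"],s["tcp_rot"],s["opening"],s["contact_force"])
a=r.grab_frame("wrist");b=r.grab_frame("top")
C=cam("top");print(proj(C,s["eef_pos"]))
p=proj(C,s["eef_pos"])[0].astype(int)
cv2.imwrite("pics/w2.png",np.hstack([cv2.resize(a,(480,360)),cv2.resize(b[p[1]-60:p[1]+60,p[0]-53:p[0]+53],(318,360))]))
E
```

```text
[464.47348099 186.5717222  175.5523826 ] [-1.56974183 -0.001613   -1.57131519] 0.26404696084889323 [ 0.83119201 -0.33589129 -0.55865175]
[[137.05961404 228.54259529]]
```

View pics/w2.png

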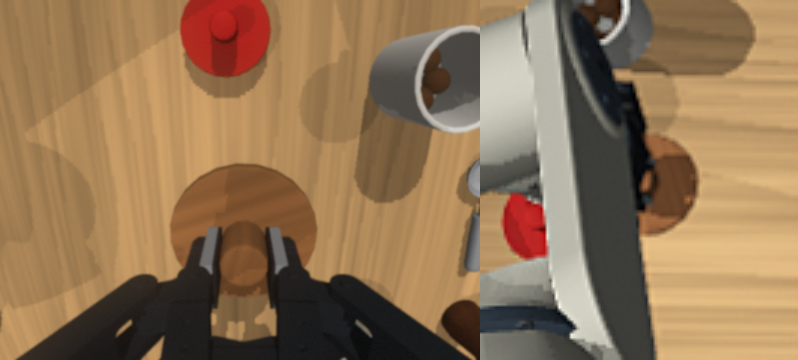

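```bash
python3 - <<'E'
from h import *
s=r.sense();C=cam("wrist",s);print(unproj(C,(259.2,244.8),168.4))
print(proj(C,[(629,268.5,90),(629,273.5,90)]))
a=r.grab_frame("wrist");cv2.imwrite("pics/w3.png",cv2.resize(a[0:200,360:512],None,fx=3,fy=3))
E
```

```text
[462.65280202 191.27525178 168.4       ]
[[500.36810911  88.03980013]
 [501.58402434  80.62605737]]
```

View pics/w3.png

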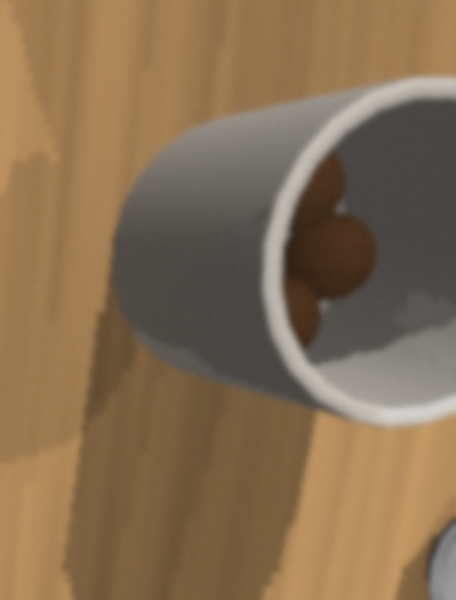

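Call:
apply_moves(plan="-2.1 0 4.1 0 0 0 1;-2.1 0 4.1 0 0 0 1;-2.1 0 4.1 0 0 0 1;-2.0 0 4.1 0 0 0 1;0 0 0 0 0 0 1;0 0 0 0 0 0 1")

```text
clock: 5.25
eef_pos: [624.1, 268.1, 153.4]
tcp_rot: [-1.596, -0.013, -1.571]
contact_force: [-0.6, -0.1, -1.1]
opening: 0.262
```

```bash
cat >> h.py <<'E'
def need(p,yaw):
    s=r.sense();R=Ro.from_euler("xyz",s["tcp_rot"]);T=Ro.from_euler("xyz",[-np.pi/2,0,yaw])
    print(s["clock"],s["eef_pos"].round(1),s["tcp_rot"].round(4),"shift cm",(R.inv().apply(np.array(p)-s["eef_pos"])/10).round(2),"turn deg",np.degrees((R.inv()*T).as_rotvec()).round(2))
E
python3 -c "
from h import *
need((629.5,270.1,153),-np.pi/2)"
```

```text
5.25 [624.1 268.1 153.4] [-1.596  -0.0127 -1.5714] shift cm [-0.2   0.02  0.54] turn deg [ 1.45 -0.04  0.73]
```

Call:
apply_moves(plan="-0.2 0 0.5 1.4 0 0.7 1;0 0 0 0 0 0 1;0 0 0 0 0 0 1")

```text
clock: 5.55
eef_pos: [625.1, 268.3, 148.0]
tcp_rot: [-1.58, -0.004, -1.572]
contact_force: [-0.7, 0.3, -0.2]
opening: 0.263
```

```bash
python3 -c "
from h import *
need((629.5,270.1,130),-np.pi/2)
a=r.grab_frame('side');cv2.imwrite('pics/s2.png',cv2.resize(a[70:220,110:260],(600,600),interpolation=cv2.INTER_CUBIC))"
```

```text
5.55 [625.1 268.3 148. ] [-1.5797 -0.004  -1.5716] shift cm [-0.19  1.8   0.46] turn deg [ 0.51 -0.05  0.23]
```

View pics/s2.png

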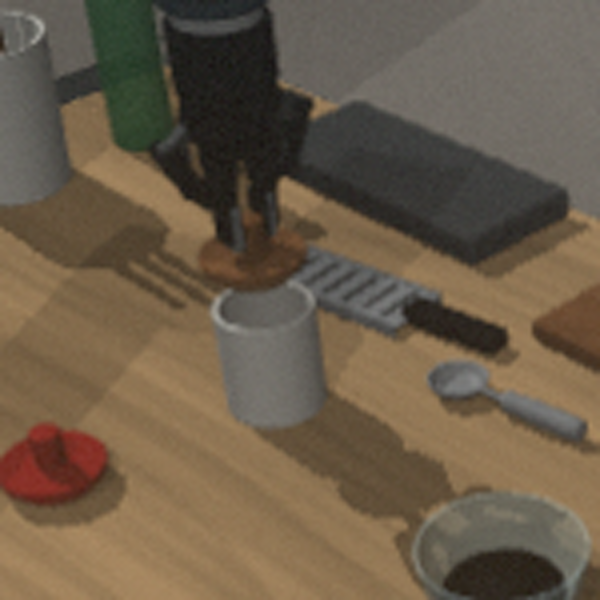

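```bash
python3 -c "
from h import *
C=cam('side')
for z in (138,141,144):print(unproj(C,(173.1,133.1),z))
print(unproj(C,(175.9,146.1),90))
C=cam('top');b=r.grab_frame('top');p=proj(C,[628,270,100])[0].astype(int);print(p)
cv2.imwrite('pics/t2.png',cv2.resize(b[p[1]-40:p[1]+40,p[0]-40:p[0]+40],(480,480),interpolation=cv2.INTER_CUBIC))"
```

```text
[626.26682342 263.7424939  138.        ]
[623.21363947 259.31058585 141.        ]
[620.16045551 254.87867779 144.        ]
[630.17333697 265.01831748  90.        ]
[116 169]
```

Call:
apply_moves(plan="-0.1 0.8 0.4 0.5 0 0.2 1;0 0 0 0 0 0 1")

```text
clock: 5.85
eef_pos: [629.3, 269.3, 140.2]
tcp_rot: [-1.569, 0.0, -1.572]
contact_force: [-0.2, -0.7, -1.3]
opening: 0.259
```

Call:
apply_moves(plan="0 1.2 0 0 0 0 1;0 1.0 0 0 0 0 1;0 0.5 0 0 0 0 1;0 0 0 0 0 0 1")

```text
clock: 6.25
eef_pos: [629.0, 269.1, 110.3]
tcp_rot: [-1.57, -0.0, -1.572]
contact_force: [-0.1, 0.4, -1.0]
opening: 0.259
```

Call:
apply_moves(plan="0 0.3 0 0 0 0 1;0 0.2 0 0 0 0 1;0 0.1 0 0 0 0 1;0 0 0 0 0 0 1")

```text
clock: 6.65
eef_pos: [629.4, 269.3, 105.4]
tcp_rot: [-1.57, 0.0, -1.572]
contact_force: [0.1, 0.0, -1.1]
opening: 0.26
```

Call:
apply_moves(plan="0 0.15 0 0 0 0 1;0 0.15 0 0 0 0 1;0 0.1 0 0 0 0 1;0 0 0 0 0 0 1")

```text
clock: 7.05
eef_pos: [630.0, 269.6, 105.3]
tcp_rot: [-1.568, 0.001, -1.572]
contact_force: [-0.4, 1.1, -1.4]
opening: 0.265
```

Call:
apply_moves(plan="0 0 0 0 0 0 0.7;0 0 0 0 0 0 0.4;0 0 0 0 0 0 0.1;0 0 0 0 0 0 0;0 0 0 0 0 0 0")

```text
clock: 7.55
eef_pos: [630.5, 269.8, 105.0]
tcp_rot: [-1.567, 0.001, -1.572]
contact_force: [0.6, 0.3, 0.8]
opening: 0.958
```

Call:
apply_moves(plan="0 -2 0 0 0 0 0;0 -4 0 0 0 0 0;0 -4 0 0 0 0 0;0 -3 0 0 0 0 0;0 0 0 0 0 0 0")

```text
clock: 8.05
eef_pos: [629.0, 269.2, 237.5]
tcp_rot: [-1.571, -0.0, -1.572]
contact_force: [0.0, -0.2, 0.9]
opening: 1.001
```

```bash
python3 -c "
from h import *
s=r.sense();print(s['eef_pos'],s['tcp_rot'],s['opening'])
w=r.grab_frame('wrist');a=r.grab_frame('side')
cv2.imwrite('pics/s3.png',np.hstack([cv2.resize(a[80:200,130:230],(350,420),interpolation=cv2.INTER_CUBIC),cv2.resize(w[60:320,120:380],(420,420))]))"
```

```text
[629.00995548 269.24326821 237.47230105] [-1.57062911e+00 -3.57959407e-04 -1.57166679e+00] 1.0006249627166033
```

View pics/s3.png

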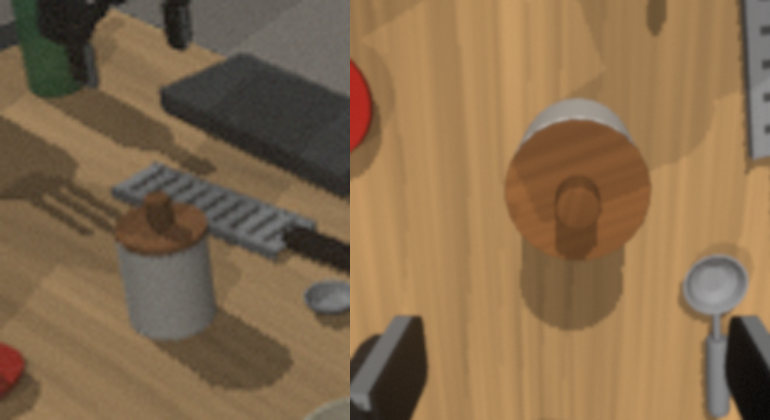

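The lid sits flat and home on the jar, and the gripper is clear of it. Next I move to the dish.

Call:
apply_moves(plan="4.6 -0.3 -0.25 0 0 0 0;4.6 -0.3 -0.25 0 0 0 0;4.6 -0.3 -0.25 0 0 0 0;4.6 -0.3 -0.25 0 0 0 0;4.6 -0.3 -0.25 0 0 0 0;4.6 -0.3 -0.25 0 0 0 0;4.6 -0.3 -0.25 0 0 0 0;4.6 -0.3 -0.25 0 0 0 0;4.6 -0.3 -0.25 0 0 0 0;4.6 -0.3 -0.25 0 0 0 0;0 0 0 0 0 0 0;0 0 0 0 0 0 0")

```text
clock: 9.35
eef_pos: [590.7, -207.3, 242.1]
tcp_rot: [-1.607, -0.0, -1.569]
contact_force: [-0.4, 0.3, -0.8]
opening: 1.003
```

```bash
python3 -c "
from h import *
need((604,-195,260),-np.pi/2)
s=r.sense();w=r.grab_frame('wrist');cv2.imwrite('pics/w4.png',w)
print(proj(cam('wrist',s),[(603,-198,120),(603,-264,120),(606,-230.5,34),(510,-231,34)]))"
```

```text
9.35 [ 590.7 -207.3  242.1] [-1.6073e+00 -4.0000e-04 -1.5686e+00] shift cm [-1.22 -1.84  1.27] turn deg [2.09 0.13 0.03]
[[280.10730392 174.3780281 ]
 [278.44382345 245.30695205]
 [280.48374718 181.93343028]
 [195.00013888 181.29564276]]
```

View pics/w4.png

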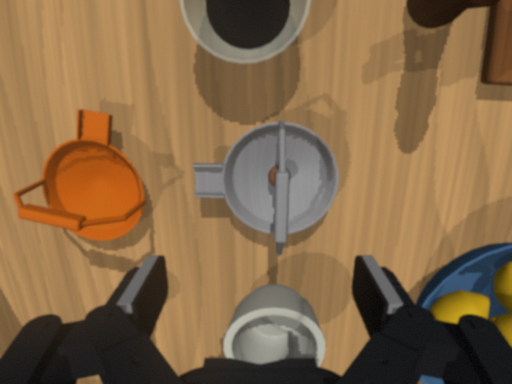

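Call:
apply_moves(plan="1.2 1.0 0.8 2.1 0.1 0 0;1.2 2.0 0.6 0 0 0 0;0 2.0 0 0 0 0 0;0 0 0 0 0 0 0;0 0 0 0 0 0 0")

```text
clock: 9.9
eef_pos: [604.8, -223.8, 187.5]
tcp_rot: [-1.574, 0.002, -1.562]
contact_force: [-0.0, -0.0, -0.6]
opening: 0.999
```

```bash
python3 -c "
from h import *
need((605,-231,93),-np.pi/2)"
```

```text
9.9 [ 604.8 -223.8  187.5] [-1.5736  0.0022 -1.5624] shift cm [0.74 9.45 0.04] turn deg [ 0.16  0.48 -0.12]
```

Call:
apply_moves(plan="0.7 2.0 0 0 0 0 0;0.2 3.0 0 0 0 0 0;0 2.5 0 0 0 0 0;0 1.0 0 0 0 0 0;0 0 0 0 0 0 0")

```text
clock: 10.4
eef_pos: [608.6, -229.1, 105.8]
tcp_rot: [-1.567, 0.0, -1.557]
contact_force: [0.5, 1.0, 0.5]
opening: 0.997
```

```bash
python3 -c "
from h import *
need((605,-231,93),-1.557)
a=r.grab_frame('side');b=r.grab_frame('wrist')
cv2.imwrite('pics/s4.png',np.hstack([cv2.resize(a[180:280,250:345],(418,440),interpolation=cv2.INTER_CUBIC),cv2.resize(b[150:384,160:360],(376,440))]))"
```

```text
10.4 [ 608.6 -229.1  105.8] [-1.5672e+00  3.0000e-04 -1.5569e+00] shift cm [ 0.18  1.28 -0.37] turn deg [-0.21  0.01 -0.02]
```

View pics/s4.png

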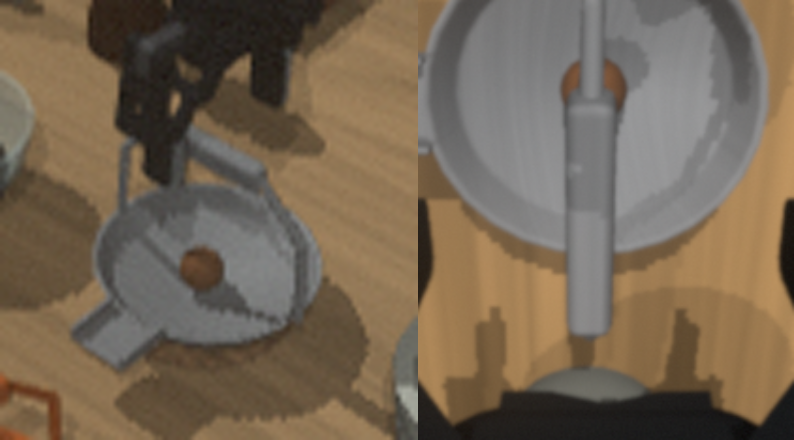

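```bash
python3 -c "
from h import *
s=r.sense();C=cam('wrist',s)
print(unproj(C,(252,197.9),120),unproj(C,(252,328),120), unproj(C,(252,326),118))"
```

```text
[ 605.54939351 -193.41941007  120.        ] [ 605.91831629 -261.42899273  120.        ] [ 605.88837737 -261.92746312  118.        ]
```

Call:
apply_moves(plan="0.1 0.7 -0.35 0 0 0 0;0 0.5 0 0 0 0 0;0 0 0 0 0 0 0")

```text
clock: 10.8
eef_pos: [607.7, -231.3, 97.9]
tcp_rot: [-1.56, -0.002, -1.557]
contact_force: [-0.2, -0.1, 0.2]
opening: 1.001
```

Call:
apply_moves(plan="0 0.4 -0.25 -0.6 0 0 0;0 0 -0.1 0 0 0 0;0 0 0 0 0 0 0")

```text
clock: 11.1
eef_pos: [604.2, -231.6, 94.2]
tcp_rot: [-1.571, -0.003, -1.557]
contact_force: [-1.1, 0.2, -0.7]
opening: 0.998
```

```bash
python3 -c "
from h import *
need((605.7,-230.5,94),-1.557)"
```

```text
11.1 [ 604.2 -231.6   94.2] [-1.571  -0.0028 -1.5571] shift cm [-0.11  0.02  0.15] turn deg [ 0.01 -0.    0.16]
```

Centred to about 1.5 mm. Closing gently.

Call:
apply_moves(plan="0 0 0.1 0 0 0.2 0.2;0 0 0 0 0 0 0.4;0 0 0 0 0 0 0.5;0 0 0 0 0 0 0.6;0 0 0 0 0 0 0.68;0 0 0 0 0 0 0.72;0 0 0 0 0 0 0.76;0 0 0 0 0 0 0.8;0 0 0 0 0 0 0.83;0 0 0 0 0 0 0.86;0 0 0 0 0 0 0.89;0 0 0 0 0 0 0.92;0 0 0 0 0 0 0.95;0 0 0 0 0 0 1;0 0 0 0 0 0 1", squeeze=60)

```text
clock: 12.6
eef_pos: [605.5, -231.9, 94.6]
tcp_rot: [-1.571, 0.001, -1.557]
contact_force: [-0.1, 0.4, 0.5]
opening: 0.127
```

```bash
python3 -c "
from h import *
need((605.7,-230.5,94),-1.557);print(r.sense()['contact_force'],r.sense()['wrist_torque'],r.sense()['opening'])"
```

```text
12.6 [ 605.5 -231.9   94.6] [-1.5705e+00  6.0000e-04 -1.5571e+00] shift cm [-0.14  0.06  0.02] turn deg [-0.02 -0.01 -0.04]
[-0.08674101  0.38315195  0.47934902] [-0.01742178  0.08281894  0.01550454] 0.12685484347391937
```

Call:
apply_moves(plan="0 -0.15 0 0 0 0 1;0 -0.3 0 0 0 0 1;0 -0.4 0 0 0 0 1;0 -0.5 0 0 0 0 1;0 -0.5 0 0 0 0 1;0 -0.5 0 0 0 0 1;0 -0.5 0 0 0 0 1;0 -0.5 0 0 0 0 1;0 -0.5 0 0 0 0 1;0 -0.4 0 0 0 0 1;0 -0.2 0 0 0 0 1;0 0 0 0 0 0 1")

```text
clock: 13.8
eef_pos: [605.0, -231.5, 142.7]
tcp_rot: [-1.571, 0.001, -1.557]
contact_force: [-1.0, 0.2, -2.7]
opening: 0.127
```

```bash
python3 -c "
from h import *
need((605.5,-231.9,204),-1.557);print(r.sense()['contact_force'],r.sense()['wrist_torque'],r.sense()['opening'])
a=r.grab_frame('side');b=r.grab_frame('wrist')
cv2.imwrite('pics/s5.png',np.hstack([cv2.resize(a[150:270,240:350],(403,440),interpolation=cv2.INTER_CUBIC),cv2.resize(b[150:384,160:360],(376,440))]))"
```

```text
13.8 [ 605.  -231.5  142.7] [-1.5715e+00  1.2000e-03 -1.5571e+00] shift cm [ 0.03 -6.13  0.05] turn deg [ 0.04 -0.01 -0.07]
[-1.02625213  0.24638674 -2.68216408] [-0.07276679 -0.05842493  0.04053816] 0.1266275982157779
```

View pics/s5.png

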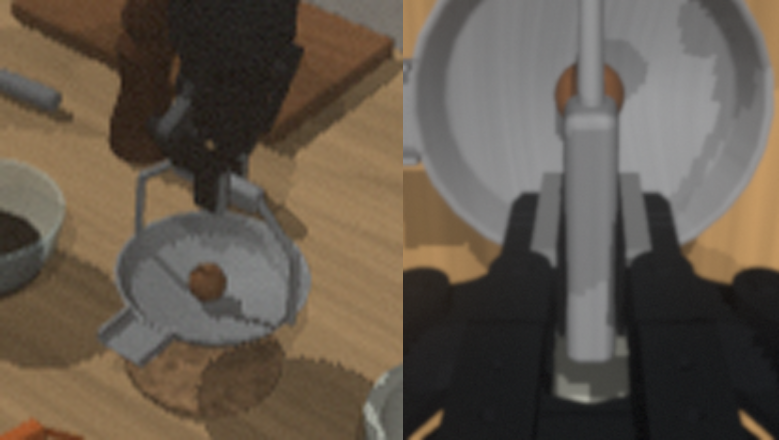

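Call:
apply_moves(plan="0 -0.15 0 0 0 0 1;0 -0.3 0 0 0 0 1;0 -0.5 0 0 0 0 1;0 -0.6 0 0 0 0 1;0 -0.6 0 0 0 0 1;0 -0.6 0 0 0 0 1;0 -0.6 0 0 0 0 1;0 -0.6 0 0 0 0 1;0 -0.6 0 0 0 0 1;0 -0.6 0 0 0 0 1;0 -0.5 0 0 0 0 1;0 -0.3 0 0 0 0 1;0 -0.2 0 0 0 0 1;0 0 0 0 0 0 1")

```text
clock: 15.3
eef_pos: [604.8, -231.5, 209.4]
tcp_rot: [-1.572, 0.001, -1.557]
contact_force: [-0.1, 1.0, -3.6]
opening: 0.126
```

Call:
apply_moves(plan="0 0 0 0 -0.5 0 1;0 0 0 0 -1 0 1;0 0 0 0 -1.5 0 1;0 0 0 0 -2 0 1;0 0 0 0 -2.5 0 1;0 0 0 0 -2.5 0 1;0 0 0 0 -2.5 0 1;0 0 0 0 -2.5 0 1;0 0 0 0 -2.5 0 1;0 0 0 0 -2.5 0 1;0 0 0 0 -2.5 0 1;0 0 0 0 -2.5 0 1;0 0 0 0 -2.5 0 1;0 0 0 0 -2.5 0 1;0 0 0 0 -2.5 0 1;0 0 0 0 -2.5 0 1;0 0 0 0 -2.5 0 1;0 0 0 0 -2.5 0 1;0 0 0 0 -2.5 0 1;0 0 0 0 -2.5 0 1")

```text
clock: 17.3
eef_pos: [602.7, -230.6, 204.5]
tcp_rot: [-1.573, 0.009, -0.713]
contact_force: [0.2, 0.1, -2.7]
opening: 0.129
```

```bash
python3 -c "
from h import *
need((605.5,-231.9,205),-1.557+np.radians(88.3));print(r.sense()['contact_force'],r.sense()['opening'])"
```

```text
17.3 [ 602.7 -230.6  204.5] [-1.5731  0.0092 -0.7127] shift cm [ 0.3  -0.05  0.09] turn deg [ -0.06 -39.93  -0.55]
[ 0.21944896  0.1034101  -2.66395045] 0.12858548360198344
```

Call:
apply_moves(plan="0 -0.03 0 0 -2.5 0 1;0 -0.03 0 0 -2.5 -0.1 1;0 -0.03 0 0 -2.5 -0.1 1;0 -0.03 0 0 -2.5 -0.1 1;0 -0.03 0 0 -2.5 -0.1 1;0 -0.03 0 0 -2.5 -0.1 1;0 -0.03 0 0 -2.5 0 1;0 -0.03 0 0 -2.5 0 1;0 -0.03 0 0 -2.5 0 1;0 -0.03 0 0 -2.5 0 1;0 -0.03 0 0 -2.5 0 1;0 -0.03 0 0 -2.5 0 1;0 0 0 0 -2 0 1;0 0 0 0 -1.5 0 1;0 0 0 0 -1 0 1;0 0 0 0 -0.5 0 1;0 0 0 0 0 0 1;0 0 0 0 0 0 1")

```text
clock: 19.1
eef_pos: [601.0, -230.0, 204.5]
tcp_rot: [-1.569, 0.006, -0.053]
contact_force: [-0.0, -0.0, -1.8]
opening: 0.125
```

```bash
python3 -c "
from h import *
need((605.5,-231.9,205),-1.557+np.radians(88.3));print(r.sense()['contact_force'],r.sense()['opening'],r.sense()['qvel'])
a=r.grab_frame('side');b=r.grab_frame('wrist');b2=r.grab_frame('top')
cv2.imwrite('pics/s6.png',np.hstack([cv2.resize(a[130:310,230:410],(420,420),interpolation=cv2.INTER_CUBIC),cv2.resize(b[100:384,110:394],(380,420))]))
cv2.imwrite('pics/top6.png',b2)"
```

```text
19.1 [ 601.  -230.   204.5] [-1.5692  0.0065 -0.0528] shift cm [ 0.46 -0.05 -0.17] turn deg [-0.1  -2.12 -0.37]
[-0.0189358  -0.03218572 -1.8311097 ] 0.12498040823496846 [ 1.82970951e-03 -8.47132206e-04 -1.12064012e-03  1.81137344e-03
  6.52552582e-04  8.16660112e-05]
```

View pics/s6.png

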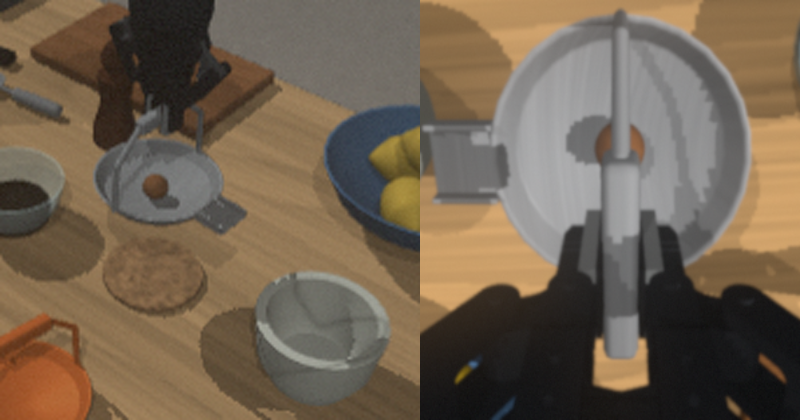

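The dish is level with the nutmeg in its middle. The lip points at the mortar within about 2°, and the underside is about 118 mm up. I'll let it settle and hand in.

Call:
apply_moves(plan="0 0 0 0 0 0 1;0 0 0 0 0 0 1;0 0 0 0 0 0 1;0 0 0 0 0 0 1")

```text
clock: 19.65
eef_pos: [601.1, -230.0, 204.6]
tcp_rot: [-1.569, 0.006, -0.053]
contact_force: [0.3, -0.6, -2.6]
opening: 0.128
```

```bash
python3 -c "
from h import *
need((605.5,-231.9,205),0);print(r.sense()['opening'],abs(r.sense()['qvel']).max());print(r.sign_off())"
```

```text
19.65 [ 601.1 -230.   204.6] [-1.5693  0.0063 -0.053 ] shift cm [ 0.45 -0.04 -0.17] turn deg [-0.1  -3.04 -0.36]
0.1283204740861493 0.0011083039265883032
the job is handed in; nothing more can be done
None
```

The job is handed in at 19.7 s on the clock; no verdict was reported.

- **Lid:** I put the brown lid on the jar until it seated and let go. Pictures taken right after release showed it flat on the rim, and I did not photograph it again.
- **Dish:** I gripped the steel dish by its handle, lifted it level and turned it about 86° towards the mortar.
- **Last checks:** The arm was still and the grip was holding. The underside was about 118 mm up, within about 5 mm of where it was lifted. The tilt was under 0.5°, the nutmeg was in the middle, and the lip was about 2° (roughly 7 mm) off the mortar's axis.
- **Disagreements:** The wrist camera read y about 4–5 mm higher than the top camera, so I averaged the two or used relative offsets. The final turn came out about 2° short, and I left it because it is well within tolerance.

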